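# Rack the weight discs on their stand

## Robot

A 6-joint arm with a two-finger parallel gripper is mounted at the origin on the work surface. World frame = base frame: x ahead of the robot, y to its left, z up, the work surface at z = 0. Lengths are in m, angles in rad, forces in N, time in s.
With the tool pointing down it reaches from about 0.35 to 0.925 m from the base axis. Payload 6.4 kg.
Tool frame: the origin (TCP) lies on the centre line of the jaws, within the pads' length; the fingertips stand 19 mm ahead of it and the grasp point (between the pads) is the TCP (manip.tip_reach is the distance from the TCP to the fingertips, in m); z points along the fingers, y is the direction in which the jaws open and shut (so a half turn about z gives the same grasp; the last joint's range is limited). The gripper opens to 94 mm and grips with 3 to 60 N. Pads are 16 mm wide; open, the fingers measure 119 mm over their backs; the gripper's body (75 mm by 177 mm) begins 78 mm behind the grasp point.
Start: joints at [1.092, 0.245, 1.558, -0, 1.339, -0.174], TCP at [0.195, 0.62, 0.224] pointing down, gripper open.
Joint ranges: [-3.13, 3.13], [-1.02, 2.26], [0.13, 2.54], [-0.95, 4.09], [0.21, 2.88], [-2.74, 2.74]. Speed limits (rad/s): [2.57, 2.57, 3.14, 3.14, 3.14, 3.14].

## Interface

Orientations are given as a rotation vector (axis times angle).
In Python, from rig import manip gives the robot as it stands. The module is installed in compiled form; this text tells all that it offers. Calls block until the motion is done:
- manip.move_pose(position, orientation): joint-space move of the TCP to a pose.
- manip.move_straight(position, attitude=None, speed=0.15, guard=None): straight line of the TCP; attitude=None keeps the orientation; speed is the mean speed in m/s. With guard (N) it stops when the force on the tool has changed by that much, and returns True; else False.
- manip.move_joints(angles): joint-space move.
- manip.release() and manip.clamp(): open the fingers fully, or close them until they stop; the grip force is fixed at half the most.
- manip.hold(seconds).
- manip.ik(position, orientation): joint angles nearest the present ones, or None.
- manip.read_state(): the state.
- manip.snapshot(name): name is "scene" or "side" or "wrist"; returns a dict with "frame" (400x640x3 uint8, red, green, blue), "fx", "fy", "cx", "cy" (pixels), "R" (3x3) and "t" (3): a world point X has camera coordinates R X + t; the wrist camera has in their place "mount" (4x4, takes a point from camera to tool coordinates, whose origin is the TCP and whose axes are the flange's). Camera axes: x right, y down, z forward; pixel columns grow to the right and rows downward; lengths in m; the calibration is good to about 2 mm. A picture is of the moment at which its call begins: read the wrist's pose just before it. There is no depth.
A pose or a line that the arm cannot do raises manip.PlanningError and nothing moves.
- manip.close_job(): hands the job in, once; it reports no verdict.
The state is a dict: "t": time; "joints": joint angles; "joint_vel": joint speeds; "tau": joint torques, N m; "ee_pos": TCP position; "eef_rot": TCP orientation; "ft_force": force on the tool from outside, world axes, zero at the start; "moment": the same for the moment, N m; "finger_gap": opening from 0.0 (shut) to 1.0 (fully open).
Only numpy, scipy, OpenCV 4.12 (cv2) and the standard library are available. Lean on these libraries where they do the work, as an engineer would, in place of code of your own. Each camera call takes 0.05 s, during which the arm holds its last target.

## Task

Get the donated hand-weight set ready for sale: swing the keeper bar well aside from the post of the stand, put the three discs on the post hub up, largest first, then the middle one, then the smallest, pushing each fully home before the next, and swing the keeper bar shut over the stack. Leave the other donations where they are.

Things in the scene. Friction and masses are not known exactly. Their poses are not given: they have to be found in the camera images.
- disc_large_mid (a point): centre (half-way up) of the largest hand-weight disc: grey, lies flat with its hub up. A round flange 132 mm across and 6 mm thick, and on it a round hub 50 mm across that rises 12 mm above the flange (18 mm overall); a bore 21 mm across runs right through. The point is on the axis, 9 mm above the underside; its z is the disc's axis. Mass 0.16 to 0.5 kg.
- disc_middle_mid (a point): centre (half-way up) of the middle hand-weight disc: grey, lies flat with its hub up. A round flange 104 mm across and 6 mm thick, and on it a round hub 50 mm across that rises 12 mm above the flange (18 mm overall); a bore 21 mm across runs right through. The point is on the axis, 9 mm above the underside; its z is the disc's axis. Mass 0.16 to 0.5 kg.
- disc_small_mid (a point): centre (half-way up) of the smallest hand-weight disc: grey, lies flat with its hub up. A round flange 76 mm across and 6 mm thick, and on it a round hub 50 mm across that rises 12 mm above the flange (18 mm overall); a bore 21 mm across runs right through. The point is on the axis, 9 mm above the underside; its z is the disc's axis. Mass 0.16 to 0.5 kg.
- post_foot (a point): foot of the stand's upright post: on its axis, on top of the stand's round foot (156 mm across, 10 mm thick), where the first disc seats. The stand is fixed to the table; this point's x axis points to the keeper's pillar, 85 mm away, z up. Stacked fully home, the centres of the large, middle and small disc lie 9, 27 and 45 mm above this point.
- post_top (a point): tip of the post, 62 mm above its foot. Core 16 mm thick, its top 10 mm tapering to 6 mm; four sprung leaves along it, 22 mm across relaxed (sloping in near the tip), giving way to 17 mm, rub in a disc's bore: a disc does not drop home by itself but is pushed down with about 5 to 20 N, at any angle about the post.
- keeper_pivot (a point): top of the keeper's pivot, on its vertical hinge axis, 76 mm above the post's foot, 85 mm from the post. The pillar under it is 12 mm thick.
- keeper (a joint): keeper's angle, rad: 0 = shut against its stop, bar right above the post; it grows to 1.7 (stop) as it swings open, clockwise seen from above. It stays where it is left; moving the knob takes about 1 N.
- keeper_knob (a point): middle of the upright round knob (14 mm across; 36 mm tall, this point 17 mm below its top and 19 mm above the bar) near the free end of the keeper. The keeper is a flat steel bar 18 mm wide and 8 mm thick, its underside 67 mm above the post's foot, just over the post's tip. The knob stands 120 mm from the pivot axis and moves level on that circle.
- mug: blue ceramic mug, 76 across, 85 tall mm; a bystander, loose; origin at the centre of its underside.
- sugar_bowl: white bowl, 90 across, 45 tall mm; a bystander, loose; origin at the centre of its underside.
- paperback: book lying flat, 130 x 190 x 22 mm; a bystander, loose; origin at the centre of its underside.
- jar: glass jar with steel cap, 68 across, 90 tall mm; a bystander, loose; origin at the centre of its underside.
- candlestick: brass candlestick, foot 80 across, 115 tall mm; a bystander, loose; origin at the centre of its underside.
- plate: white plate, 150 across, 16 tall mm; a bystander, loose; origin at the centre of its underside.

How it is judged:
By the outcome, as a careful person would: the job done as asked, in the order asked, and still so for the second after the job is handed in, with the robot touching nothing.
It also fails if it takes over 72 s, if anything falls off the work surface, if the arm or the gripper's body presses on something with over 40 N, if the wrist force passes 120 N, or if a joint passes its speed limit or range.

## Working session

There is one attempt and no reset: what is moved stays moved. The work goes in short steps, each a Python script; the robot and the scene stay as the last script left them, time stands still between calls to the robot, and variables do not carry over. Pictures are saved under pics/ and viewed, and the job is handed in when it is done.

```bash
mkdir -p pics; ls; python3 - <<'E'
from rig import manip
import cv2
for n in ("scene","side","wrist"):
    s=manip.snapshot(n); cv2.imwrite(f"pics/{n}0.png",s["frame"][:,:,::-1])
    print(n,s["fx"],s["fy"],s["cx"],s["cy"],s.get("R"),s.get("t"),s.get("mount"))
st=manip.read_state();print(st)
E
```

```text
pics
scene 386.7048309177494 386.7048309177494 311.9720762256161 195.8371338318299 [[ 0.41637313  0.90916738  0.00693464]
 [ 0.66080996 -0.2973761  -0.68912818]
 [-0.62447067  0.29151693 -0.72460628]] [-0.22147379 -0.27511225  1.6834963 ] None
side 485.7847526538509 485.7847526538509 314.6011231214419 201.35307193248212 [[ 9.03561728e-01 -4.28457650e-01  4.95533964e-04]
 [-2.21589637e-01 -4.68293105e-01 -8.55335958e-01]
 [ 3.66707289e-01  7.72739031e-01 -5.18073502e-01]] [-0.45079464  0.20902212  1.25536872] None
wrist 313.3222495986315 313.3222495986315 317.79974696370414 200.56651278324352 None None [[-8.54750575e-04 -9.66723645e-01 -2.55821545e-01  7.42462085e-02]
 [ 9.99999468e-01 -6.78640333e-04 -7.76683856e-04 -7.44361421e-04]
 [ 5.77227830e-04 -2.55822072e-01  9.66723711e-01 -1.60386293e-01]
 [ 0.00000000e+00  0.00000000e+00  0.00000000e+00  1.00000000e+00]]
{'t': 0.15, 'joints': array([ 1.09190940e+00,  2.45663102e-01,  1.55866533e+00, -2.41831895e-05,
        1.33869352e+00, -1.74118794e-01]), 'joint_vel': array([ 1.70341655e-04, -6.12855004e-04, -4.51762433e-03, -7.36300908e-05,
       -2.29937648e-04,  1.54783143e-04]), 'tau': array([ 1.24415301e-04, -4.16259062e+01, -3.14984500e+01,  6.85131806e-02,
        3.15373228e-02, -6.85470854e-05]), 'ee_pos': array([0.19486914, 0.61967676, 0.22362934]), 'eef_rot': array([-4.76803092e-01, -3.10475740e+00,  2.13807800e-03]), 'ft_force': array([ 0.44692321, -0.57774977,  0.30807248]), 'moment': array([ 0.02007758, -0.00440287,  0.00395713]), 'finger_gap': 1.0028869035527233}
```

View pics/scene0.png

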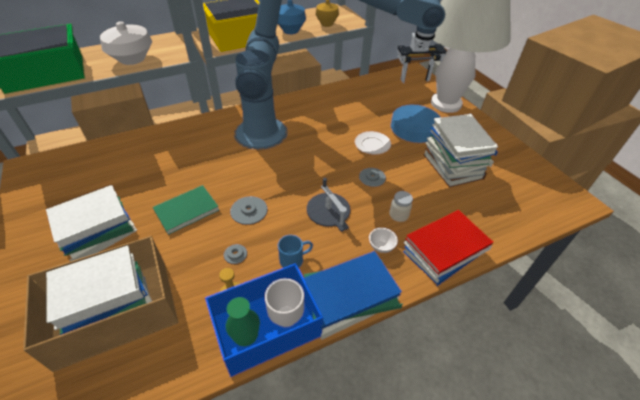

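View pics/side0.png

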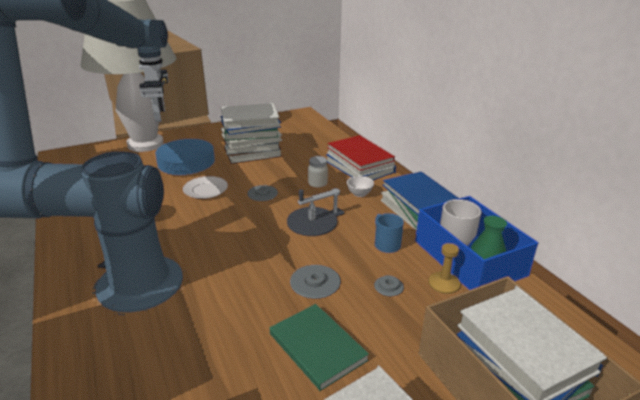

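View pics/wrist0.png

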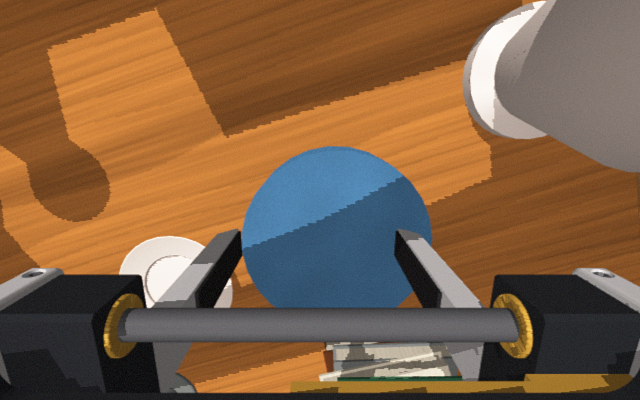

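The scene view shows the large disc at (248,210), the small one at (235,254), the middle one at (372,177) and the stand at (328,209), with the keeper bar over the post. I'll zoom in next.

```bash
cat > h.py <<'E'
import numpy as np, cv2
from rig import manip
from scipy.spatial.transform import Rotation as Ro
def cam(name):
    st=manip.read_state()
    s=manip.snapshot(name)
    K=np.array([[s["fx"],0,s["cx"]],[0,s["fy"],s["cy"]],[0,0,1]])
    if name=="wrist":
        M=np.array(s["mount"]); Rt=Ro.from_rotvec(st["eef_rot"]).as_matrix()
        Rcw=Rt@M[:3,:3]; c=Rt@M[:3,3]+st["ee_pos"]
        R=Rcw.T; t=-R@c
    else: R=np.array(s["R"]);t=np.array(s["t"])
    return s["frame"],K,R,t
def onplane(K,R,t,uv,z):
    d=R.T@np.linalg.inv(K)@np.array([uv[0],uv[1],1.]); c=-R.T@t
    return c+d*(z-c[2])/d[2]
def proj(K,R,t,X):
    p=(np.atleast_2d(X)@R.T+t)@K.T
    return p[:,:2]/p[:,2:]
def down(yaw): # tool z down, tool y axis direction at angle yaw in world
    y=np.array([np.cos(yaw),np.sin(yaw),0]); z=np.array([0,0,-1.]); x=np.cross(y,z)
    return Ro.from_matrix(np.c_[x,y,z]).as_rotvec()
E
python3 - <<'E'
from h import *
f,K,R,t=cam("scene")
cv2.imwrite("pics/sc1.png",cv2.resize(f[130:280,200:420,::-1],None,fx=3.6,fy=3.6,interpolation=cv2.INTER_CUBIC))
for n,uv in dict(large=(248,210),small=(235,254),mid=(372,177),stand=(328,209)).items(): print(n,onplane(K,R,t,uv,.01))
f,K,R,t=cam("side")
cv2.imwrite("pics/si1.png",cv2.resize(f[150:310,230:430,::-1],None,fx=3.7,fy=3.7,interpolation=cv2.INTER_CUBIC))
for n,uv in dict(large=(316,281),small=(389,286),mid=(262,193),stand=(312,221)).items(): print(n,onplane(K,R,t,uv,.01))
E
```

```text
large [ 0.41484495 -0.19403745  0.01      ]
small [ 0.5765157  -0.29015131  0.01      ]
mid [0.44852559 0.29097208 0.01      ]
stand [0.52629874 0.06478989 0.01      ]
large [ 0.40773511 -0.20062668  0.01      ]
small [ 0.56630055 -0.29695355  0.01      ]
mid [0.43710585 0.28101575 0.01      ]
stand [0.51650131 0.05564053 0.01      ]
```

View pics/sc1.png

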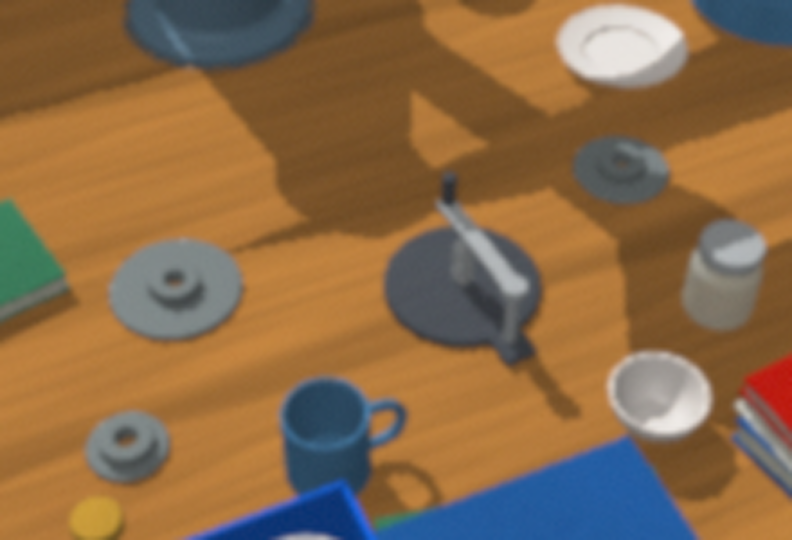

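View pics/si1.png

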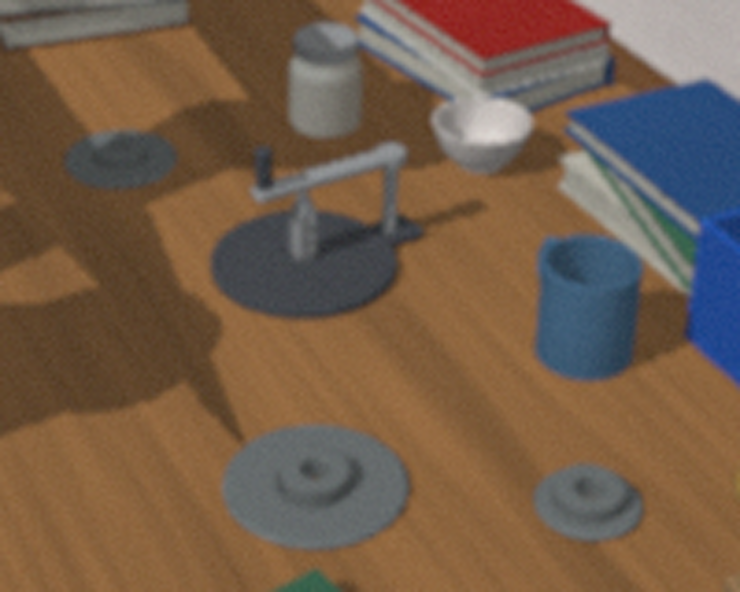

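```bash
python3 - <<'E'
from h import *
t0=manip.read_state()["t"]
manip.move_pose([.55,0,.33],down(np.pi/2))
st=manip.read_state();print(st["t"]-t0,st["ee_pos"],st["joints"])
f,K,R,t=cam("wrist")
np.savez("w1.npz",f=f,K=K,R=R,t=t)
cv2.imwrite("pics/w1.png",cv2.resize(f[:,:,::-1],None,fx=1.25,fy=1.25))
for p in ([.41,-.197,.018],[.57,-.293,.018],[.44,.285,.018],[.52,.06,.01]): print(proj(K,R,t,p))
E
```

```text
2.5583 [0.54998199 0.00061343 0.3298938 ] [-2.05138672e-01 -6.00056535e-02  1.69333400e+00  1.28609219e-04
  1.50845848e+00 -1.77689087e+00]
[[177.72878756  69.46480109]]
[[127.07517732 181.41283391]]
[[517.58894024  92.0417921 ]]
[[357.53753213 148.05454268]]
```

View pics/w1.png

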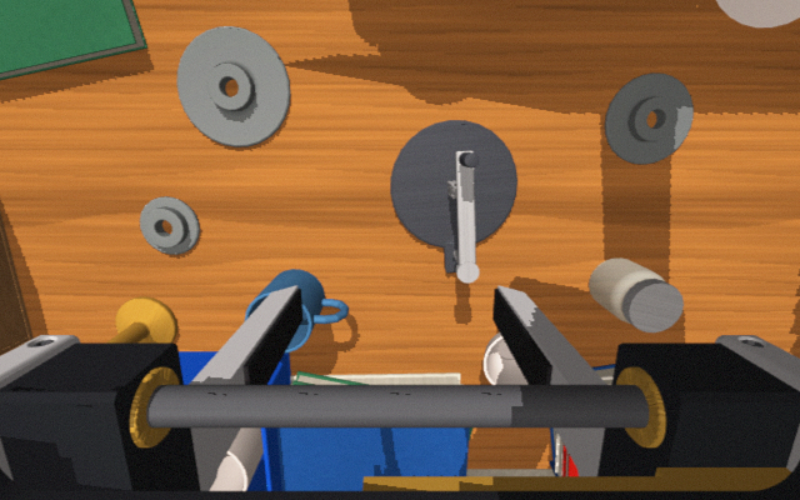

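```bash
cat > fit.py <<'E'
from h import *
from scipy.optimize import least_squares
def mask_at(f,uv,win):
    hsv=cv2.cvtColor(f,cv2.COLOR_RGB2HSV)
    m=(hsv[:,:,1]<70).astype(np.uint8)
    w=np.zeros_like(m);u,v=map(int,uv);w[max(0,v-win):v+win,max(0,u-win):u+win]=1
    m=m*w
    m=cv2.morphologyEx(m,cv2.MORPH_OPEN,np.ones((3,3),np.uint8))
    n,l=cv2.connectedComponents(m)
    ids=l[max(0,v-20):v+20,max(0,u-20):u+20];ids=ids[ids>0]
    m=(l==np.bincount(ids).argmax()).astype(np.uint8)
    c=max(cv2.findContours(m,cv2.RETR_EXTERNAL,cv2.CHAIN_APPROX_NONE)[0],key=cv2.contourArea)
    return c[:,0,:]
a=np.linspace(0,2*np.pi,180,endpoint=False);C=np.c_[np.cos(a),np.sin(a)]
def fit(f,K,R,t,x0,cyl,win,bottom=0.):
    # cyl: list of (radius,z)
    uv=proj(K,R,t,[x0[0],x0[1],.01])[0]
    c=mask_at(f,uv,win)
    def res(p):
        P=np.vstack([np.c_[p[:2]+r*C,np.full(180,z)] for r,z in cyl])
        h=cv2.convexHull(proj(K,R,t,P).astype(np.float32))
        return [cv2.pointPolygonTest(h,(float(q[0]),float(q[1])),True)-.0 for q in c]
    s=least_squares(res,x0,loss="soft_l1",f_scale=1.0,diff_step=1e-3)
    r=np.array(res(s.x)); return s.x,np.median(r),np.median(abs(r)),len(c)
E
python3 - <<'E'
from fit import *
d=np.load("w1.npz");f,K,R,t=[d[k] for k in("f","K","R","t")]
for n,x0,rr,win in(("large",[.41,-.197],.066,60),("mid",[.44,.285],.052,45),("small",[.57,-.293],.038,33)):
    print(n,fit(f,K,R,t,x0,[(rr,0),(rr,.006),(.025,.018)],win))
print("stand",fit(f,K,R,t,[.52,.06],[(.078,0),(.078,.01)],62))
print("pivot",onplane(K,R,t,(467.5/1.25,272/1.25),.086),"knob",onplane(K,R,t,(468.5/1.25,159/1.25),.121))
print("candle",onplane(K,R,t,(150/1.25,325/1.25),.05))
def crop(u,v,w):
    return cv2.resize(f[v-w:v+w,u-w:u+w,::-1],(390,390),interpolation=cv2.INTER_CUBIC)
cv2.imwrite("pics/w1c.png",np.hstack([crop(364,158,65),crop(520,93,45)]))
E
```

```text
large (array([ 0.41050453, -0.18980753]), np.float64(1.8180413996554485), np.float64(1.8180413996554485), 262)
mid (array([0.44456526, 0.29585461]), np.float64(2.0423238158204224), np.float64(2.0423238158204224), 200)
small (array([ 0.57215584, -0.28869649]), np.float64(1.788657796577124), np.float64(1.788657796577124), 131)
stand (array([0.52363108, 0.06809549]), np.float64(0.9420750931306918), np.float64(1.4960706348415707), 309)
pivot [0.60623106 0.07579011 0.086     ] knob [0.48600795 0.0651254  0.121     ]
candle [ 0.68602722 -0.30302654  0.05      ]
```

View pics/w1c.png

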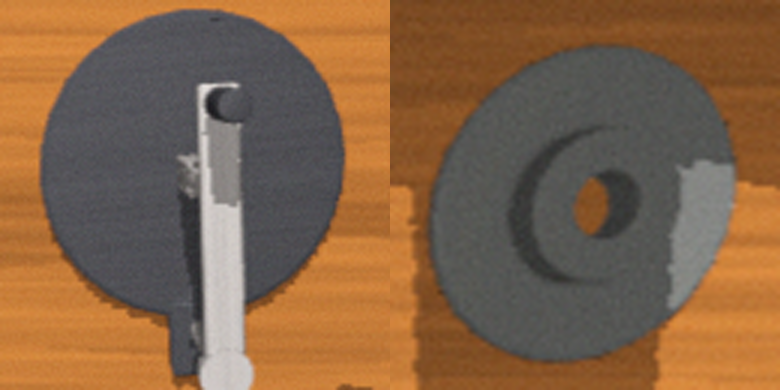

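```bash
python3 - <<'E'
from fit import *
d=np.load("w1.npz");f,K,R,t=[d[k] for k in("f","K","R","t")]
print("jar",onplane(K,R,t,(653/1.25,305/1.25),.090),"mug",onplane(K,R,t,(279/1.25,325/1.25),.085))
p=np.array([.6066,.0758])
for q in (1.2,1.4,1.5,1.6,1.7):
    a=np.deg2rad(185.1)-q; print(q,p+.12*np.array([np.cos(a),np.sin(a)]))
# ik checks
for (x,y) in ((.487,.065),(.6,.196)):
  for ya in np.arange(-180,181,30):
    j=manip.ik([x,y,.109],down(np.deg2rad(ya))); print(x,ya,None if j is None else np.round(j,2))
E
```

```text
jar [0.64290208 0.2803057  0.09      ] mug [ 0.66926661 -0.13356187  0.085     ]
1.2 [0.55334686 0.18333652]
1.4 [0.57577259 0.19177271]
1.5 [0.58750455 0.19427094]
1.6 [0.5994273  0.19558544]
1.7 [0.61142173 0.19570309]
0.487 -180 None
0.487 -150 [-0.1   0.01  2.04  0.    1.09  2.52]
0.487 -120 [-0.1   0.01  2.04 -0.    1.09  2.  ]
0.487 -90 [-0.1   0.01  2.04 -0.    1.09  1.47]
0.487 -60 [-0.1   0.01  2.04 -0.    1.09  0.95]
0.487 -30 [-0.1   0.01  2.04  0.    1.09  0.43]
0.487 0 [-0.1   0.01  2.04 -0.    1.09 -0.1 ]
0.487 30 [-0.1   0.01  2.04  0.    1.09 -0.62]
0.487 60 [-0.1   0.01  2.04 -0.    1.09 -1.15]
0.487 90 [-0.1   0.01  2.04 -0.    1.09 -1.67]
0.487 120 [-0.1   0.01  2.04 -0.    1.09 -2.19]
0.487 150 [-0.1   0.01  2.04  0.    1.09 -2.72]
0.487 180 None
0.6 -180 None
0.6 -150 None
0.6 -120 [ 0.14  0.33  1.68 -0.    1.13  2.23]
0.6 -90 [ 0.14  0.33  1.68 -0.    1.13  1.71]
0.6 -60 [ 0.14  0.33  1.68 -0.    1.13  1.18]
0.6 -30 [0.14 0.33 1.68 0.   1.13 0.66]
0.6 0 [ 0.14  0.33  1.68 -0.    1.13  0.14]
0.6 30 [ 0.14  0.33  1.68  0.    1.13 -0.39]
0.6 60 [ 0.14  0.33  1.68 -0.    1.13 -0.91]
0.6 90 [ 0.14  0.33  1.68 -0.    1.13 -1.43]
0.6 120 [ 0.14  0.33  1.68 -0.    1.13 -1.96]
0.6 150 [ 0.14  0.33  1.68  0.    1.13 -2.48]
0.6 180 None
```

```bash
cat >> h.py <<'E'
PIV=np.array([.6066,.0758]); POST=np.array([.5225,.0682]); TH0=np.deg2rad(185.15)
def knob(q,z,r=.12):
    a=TH0-q; return np.r_[PIV+r*np.array([np.cos(a),np.sin(a)]),z], down(a-np.pi/2)
def rep(m=""):
    s=manip.read_state(); print(m,"t%.2f"%s["t"],"p",np.round(s["ee_pos"],4),"F",np.round(s["ft_force"],1),"gap %.3f"%s["finger_gap"]); return s
E
python3 - <<'E'
from h import *
p,o=knob(0,.165); manip.move_pose(p,o); rep("above")
p,o=knob(0,.109); manip.move_straight(p,o,speed=.15,guard=10) and print("guard!")
rep("down"); manip.clamp(); rep("clamped")
for q in np.linspace(0,1.55,9)[1:]:
    p,o=knob(q,.109); manip.move_straight(p,o,speed=.1); rep("%.2f"%q)
f,K,R,t=cam("wrist"); cv2.imwrite("pics/w2.png",f[:,:,::-1])
f,K,R,t=cam("side"); cv2.imwrite("pics/s2.png",cv2.resize(f[100:310,200:430,::-1],None,fx=2.5,fy=2.5))
E
```

```text
above t3.63 p [0.4886 0.0648 0.1667] F [ 0.1 -0.8  0.2] gap 1.000
down t4.16 p [0.4883 0.0646 0.1102] F [ 0.5  1.4 -0.1] gap 1.002
clamped t5.37 p [0.4869 0.0657 0.1089] F [-0.9  4.8  1.2] gap 0.140
0.19 t5.75 p [0.4869 0.0883 0.1089] F [-3.1  0.4  1.5] gap 0.144
0.39 t6.13 p [0.4913 0.1109 0.1089] F [-5.6  4.2  3.3] gap 0.140
0.58 t6.52 p [0.5    0.1326 0.1089] F [-6.2  4.   3.5] gap 0.141
0.78 t6.90 p [0.513  0.1524 0.1089] F [-5.6  5.3  4.3] gap 0.141
0.97 t7.28 p [0.5295 0.1692 0.1089] F [-5.3  7.   3.7] gap 0.143
1.16 t7.67 p [0.549  0.1825 0.1089] F [-4.1  8.3  1.5] gap 0.145
1.36 t8.05 p [0.5708 0.1918 0.109 ] F [-1.6  9.4  0.4] gap 0.147
1.55 t8.43 p [0.594  0.1966 0.109 ] F [ 0.1 10.3  0.7] gap 0.144
```

View pics/s2.png

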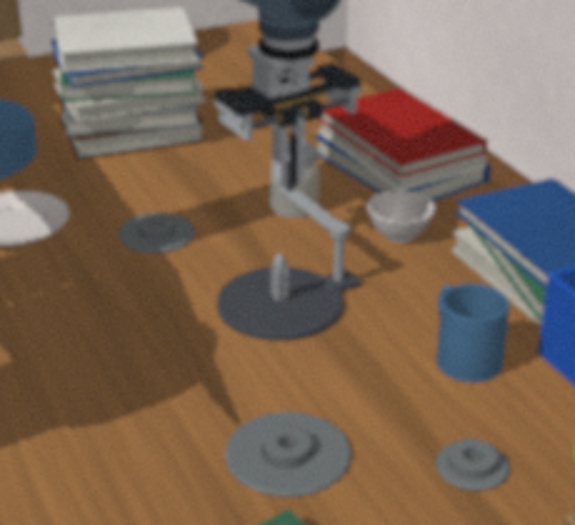

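```bash
python3 - <<'E'
from h import *
manip.release(); rep()
p,o=knob(1.55,.17); manip.move_straight(p,o,speed=.2)
manip.move_pose([.52,-.02,.25],down(np.pi/2)); rep()
f,K,R,t=cam("wrist"); np.savez("w3.npz",f=f,K=K,R=R,t=t)
cv2.imwrite("pics/w3.png",cv2.resize(f[:,:,::-1],None,fx=1.25,fy=1.25))
E
```

```text
t9.82 p [0.5933 0.1951 0.109 ] F [-0.2 -0.9 -0.5] gap 0.998
 t11.90 p [ 0.5198 -0.0197  0.2493] F [ 0.  -0.2  0.6] gap 0.998
```

View pics/w3.png

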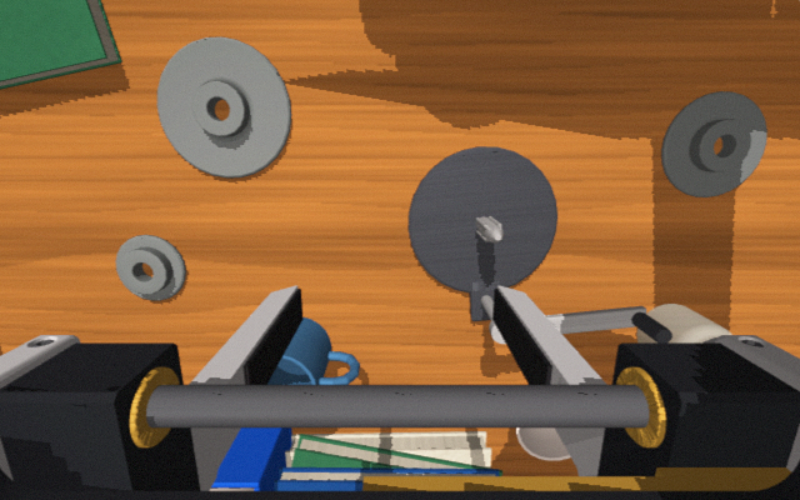

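```bash
python3 - <<'E'
from fit import *
d=np.load("w3.npz");f,K,R,t=[d[k] for k in("f","K","R","t")]
for n,x0,rr,win in(("large",[.41,-.19],.066,75),("mid",[.4446,.2958],.052,58),("small",[.572,-.2887],.038,40)):
    x,*r=fit(f,K,R,t,x0,[(rr,0),(rr,.006),(.025,.018)],win); print(n,x,r, "hubtop px",proj(K,R,t,[*x,.018])*1.25)
x,*r=fit(f,K,R,t,[.5225,.068],[(.078,0),(.078,.01)],75);print("stand",x,r)
print("tip px",proj(K,R,t,[*POST,.072])*1.25,proj(K,R,t,[*POST,.010])*1.25)
cv2.imwrite("pics/w3c.png",cv2.resize(f[110:250,320:460,::-1],None,fx=4,fy=4,interpolation=cv2.INTER_CUBIC))
cv2.imwrite("pics/w3d.png",cv2.resize(f[20:160,115:255,::-1],None,fx=4,fy=4,interpolation=cv2.INTER_CUBIC))
E
```

```text
large [ 0.41071139 -0.18975423] [np.float64(1.9939485171966624), np.float64(1.9939485171966624), 308] hubtop px [[218.12047092 109.71054893]]
mid [0.44504048 0.29554312] [np.float64(2.4081361636331318), np.float64(2.4081361636331318), 239] hubtop px [[724.20222684 146.78004696]]
small [ 0.57224414 -0.28874646] [np.float64(2.139180270118266), np.float64(2.139180270118266), 150] hubtop px [[141.90144053 272.7064178 ]]
stand [0.52455806 0.06863841] [np.float64(-0.08579378938985559), np.float64(2.441179895049764), 435]
tip px [[497.7388305 237.5777633]] [[482.90421165 224.2983759 ]]
```

View pics/w3c.png

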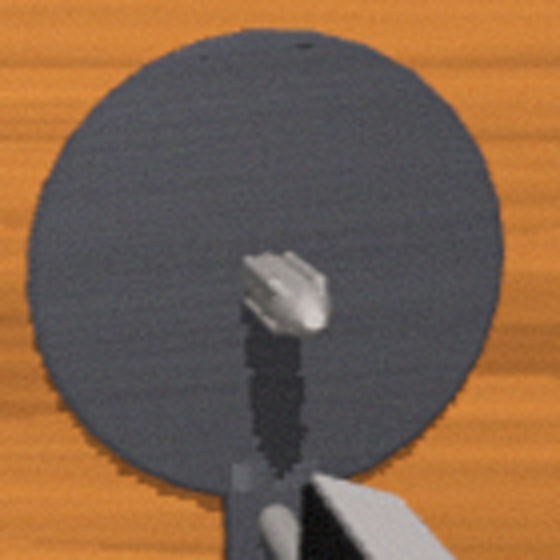

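View pics/w3d.png

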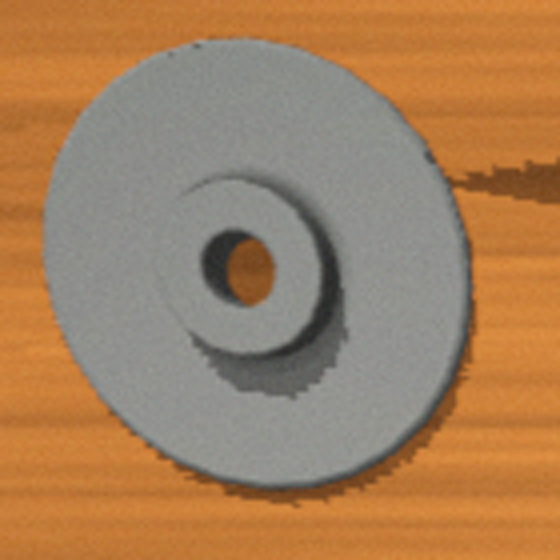

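```bash
cat >> h.py <<'E'
YAW=np.pi/2; O=down(YAW); G=.0275
def pick(xy):
    xy=np.array(xy)
    manip.move_pose([*xy,.085],O); rep("above")
    print("guard",manip.move_straight([*xy,G],O,speed=.12,guard=8)); rep("at")
    manip.clamp(); rep("clamp")
    manip.move_straight([*xy,.15],O,speed=.2); rep("lift")
def tocarry(dz=0):
    manip.move_pose([*POST,.15],O); rep("over post")
def insert(base,d=(0,0)):
    xy=POST+np.array(d); z=base+G
    print("guard1",manip.move_straight([*xy,z+.006],O,speed=.1,guard=45)); rep("a")
    print("guard2",manip.move_straight([*xy,z-.004],O,speed=.03,guard=30)); rep("b")
E
python3 - <<'E'
from h import *
pick([.4099,-.190])
tocarry()
for n in("side","scene"):
    f,K,R,t=cam(n); c=proj(K,R,t,[*POST,.09])[0].astype(int); print(c)
    cv2.imwrite(f"pics/a_{n}.png",cv2.resize(f[c[1]-60:c[1]+60,c[0]-80:c[0]+80,::-1],None,fx=4,fy=4,interpolation=cv2.INTER_CUBIC))
E
```

```text
above t12.97 p [ 0.411  -0.1902  0.086 ] F [ 0.4 -1.2  0.7] gap 0.999
guard False
at t13.60 p [ 0.4106 -0.1901  0.0281] F [0.7 0.6 0.1] gap 0.998
clamp t14.38 p [ 0.4099 -0.1898  0.0275] F [0.3 1.9 2.4] gap 0.527
lift t15.14 p [ 0.4088 -0.1892  0.1482] F [ 0.3 -0.7 -5.3] gap 0.526
over post t16.23 p [0.5221 0.0674 0.1493] F [-0.4  0.4 -5.4] gap 0.530
[311 196]
[329 192]
```

View pics/a_side.png

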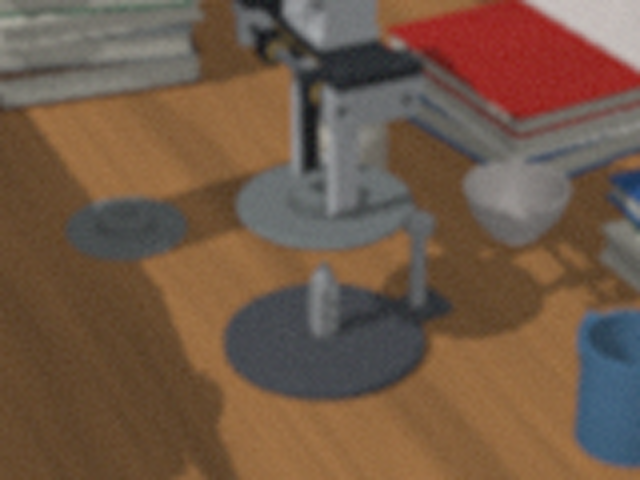

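View pics/a_scene.png

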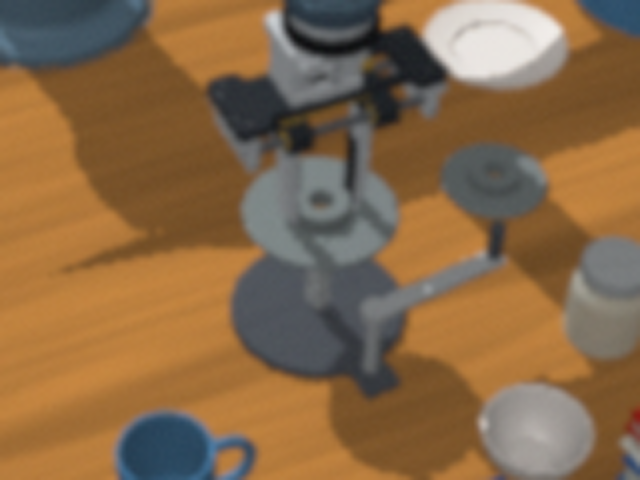

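```bash
python3 - <<'E'
from h import *
insert(.010)
f,K,R,t=cam("side"); c=proj(K,R,t,[*POST,.04])[0].astype(int)
cv2.imwrite("pics/b_side.png",cv2.resize(f[c[1]-60:c[1]+60,c[0]-80:c[0]+80,::-1],None,fx=4,fy=4,interpolation=cv2.INTER_CUBIC))
E
```

```text
guard1 False
a t17.55 p [0.5219 0.0685 0.0429] F [-0.9  4.3 -7.3] gap 0.527
guard2 True
b t17.90 p [0.5228 0.0684 0.0363] F [-0.5  0.1  4.4] gap 0.531
```

View pics/b_side.png

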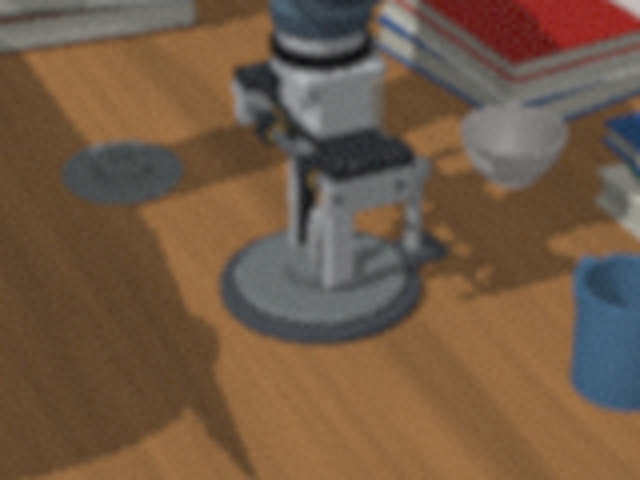

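```bash
python3 - <<'E'
from h import *
d=np.load("w3.npz");f,K,R,t=[d[k] for k in("f","K","R","t")]
im=[]
for xy in ([.4448,.2957],[.5722,-.2887]):
    g=cv2.resize(f,None,fx=6,fy=6,interpolation=cv2.INTER_CUBIC)[:,:,::-1].copy()
    a=np.linspace(0,6.28,80)
    for r,z,col in ((.0105,.018,(0,0,255)),(.025,.018,(0,255,0))):
        P=proj(K,R,t,np.c_[xy[0]+r*np.cos(a),xy[1]+r*np.sin(a),0*a+z])*6+2.5
        cv2.polylines(g,[P.astype(np.int32)],True,col,1)
    c=(proj(K,R,t,[*xy,.018])[0]*6).astype(int); im.append(g[c[1]-190:c[1]+190,c[0]-190:c[0]+190])
cv2.imwrite("pics/chk.png",np.hstack(im))
E
```

```text
(no output)
```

View pics/chk.png

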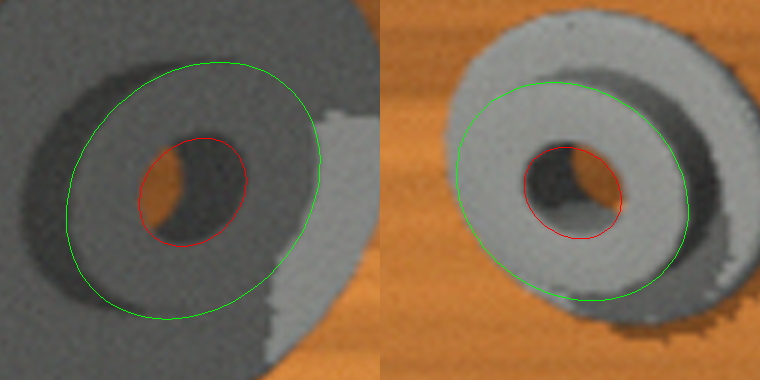

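```bash
python3 - <<'E'
from h import *
manip.release(); rep()
manip.move_straight([*POST,.15],O,speed=.2); rep()
pick([.4445,.2957]); tocarry()
for n in("side","scene"):
    f,K,R,t=cam(n); c=proj(K,R,t,[*POST,.07])[0].astype(int)
    cv2.imwrite(f"pics/c_{n}.png",cv2.resize(f[c[1]-60:c[1]+60,c[0]-80:c[0]+80,::-1],None,fx=4,fy=4,interpolation=cv2.INTER_CUBIC))
E
```

```text
t18.78 p [0.5217 0.07   0.0354] F [-0.9  5.3  6.5] gap 0.998
 t19.52 p [0.5216 0.0681 0.1487] F [-0.3  0.3 -0.9] gap 0.995
above t20.50 p [0.445  0.2951 0.0849] F [0.1 0.3 0.2] gap 1.002
guard True
at t21.05 p [0.4437 0.2942 0.0253] F [-1.9 -1.   4.6] gap 1.000
clamp t21.82 p [0.4437 0.2953 0.0253] F [1.  3.6 5.7] gap 0.530
lift t22.60 p [0.4431 0.2949 0.1479] F [-0.4 -0.9 -4.4] gap 0.523
over post t23.55 p [0.5218 0.069  0.1492] F [-0.1  0.6 -2.7] gap 0.527
```

View pics/c_side.png

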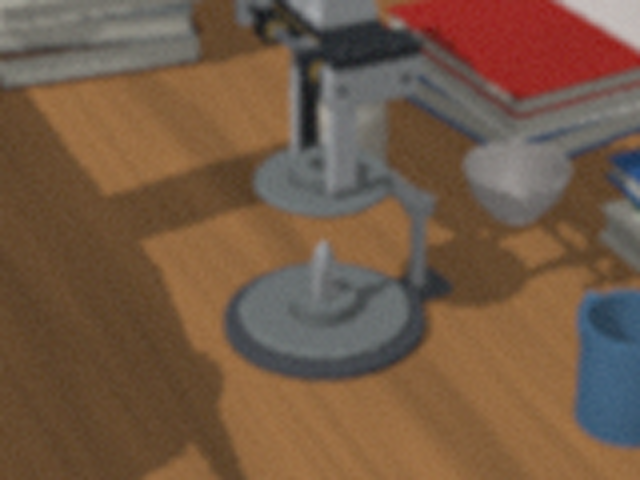

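View pics/c_scene.png

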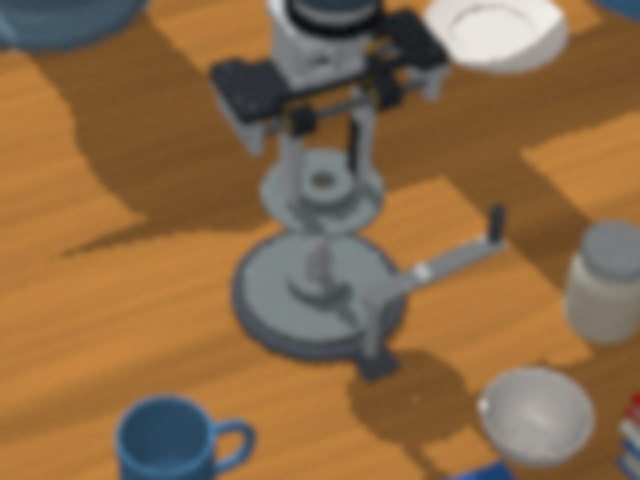

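```bash
python3 - <<'E'
from h import *
insert(.0265)
f,K,R,t=cam("side"); c=proj(K,R,t,[*POST,.04])[0].astype(int)
cv2.imwrite("pics/d_side.png",cv2.resize(f[c[1]-60:c[1]+60,c[0]-80:c[0]+80,::-1],None,fx=4,fy=4,interpolation=cv2.INTER_CUBIC))
E
```

```text
guard1 False
a t24.70 p [0.5222 0.0686 0.0599] F [ 0.1  2.8 -5.8] gap 0.523
guard2 True
b t25.04 p [0.5224 0.0686 0.0531] F [-2.   1.2  4.5] gap 0.529
```

View pics/d_side.png

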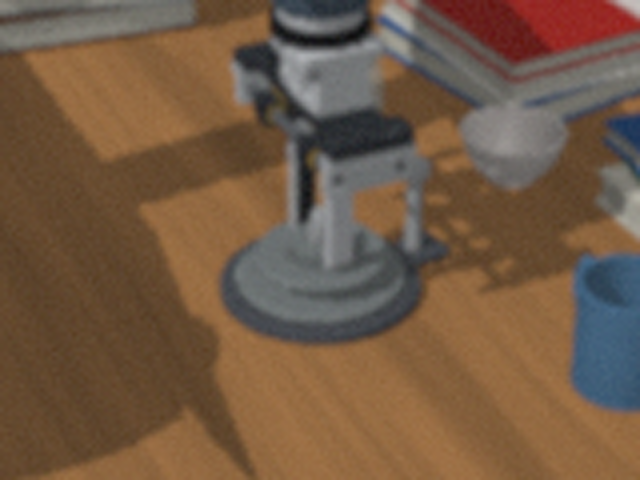

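```bash
python3 - <<'E'
from h import *
manip.release()
manip.move_straight([*POST,.17],O,speed=.2); rep()
pick([.5720,-.2887]); tocarry()
for n in("side","scene"):
    f,K,R,t=cam(n); c=proj(K,R,t,[*POST,.07])[0].astype(int)
    cv2.imwrite(f"pics/e_{n}.png",cv2.resize(f[c[1]-60:c[1]+60,c[0]-80:c[0]+80,::-1],None,fx=4,fy=4,interpolation=cv2.INTER_CUBIC))
E
```

```text
t26.67 p [0.5218 0.068  0.1689] F [ 0.1 -0.5  0.2] gap 1.000
above t28.05 p [ 0.5723 -0.2876  0.0851] F [ 0.1  0.5 -0. ] gap 0.997
guard False
at t28.68 p [ 0.5724 -0.2886  0.0279] F [0.2 0.3 0.6] gap 1.000
clamp t29.44 p [ 0.572  -0.2885  0.0275] F [-0.4  0.6  1.9] gap 0.515
lift t30.21 p [ 0.5711 -0.2881  0.1483] F [ 0.4 -0.1 -3.7] gap 0.512
over post t31.56 p [0.523  0.0673 0.15  ] F [-0.3 -0.1 -3. ] gap 0.512
```

View pics/e_side.png

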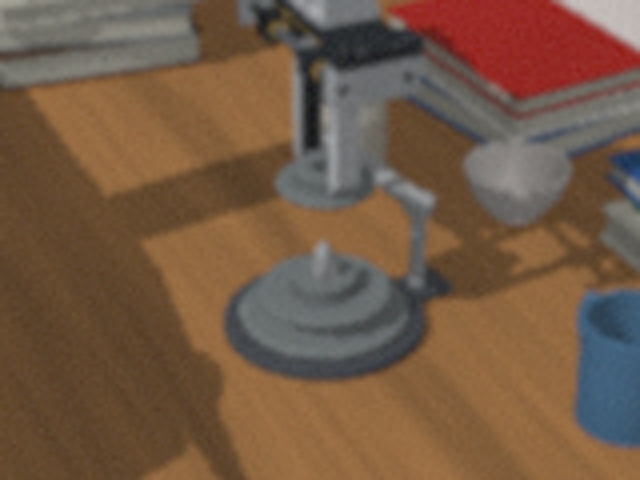

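View pics/e_scene.png

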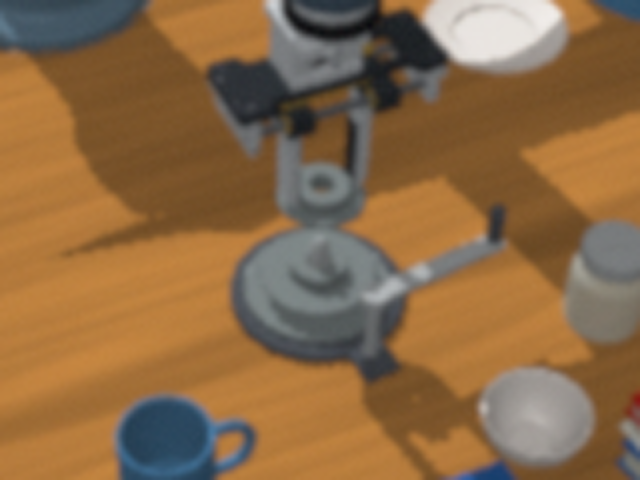

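```bash
python3 - <<'E'
from h import *
insert(.046)
for n in("side","scene"):
    f,K,R,t=cam(n); c=proj(K,R,t,[*POST,.06])[0].astype(int)
    cv2.imwrite(f"pics/f_{n}.png",cv2.resize(f[c[1]-60:c[1]+60,c[0]-80:c[0]+80,::-1],None,fx=4,fy=4,interpolation=cv2.INTER_CUBIC))
E
```

```text
guard1 False
a t32.52 p [0.5226 0.0682 0.0798] F [-0.3  0.3 -2.9] gap 0.515
guard2 True
b t32.85 p [0.5231 0.0683 0.0731] F [-0.1 -0.1  4.6] gap 0.517
```

View pics/f_side.png

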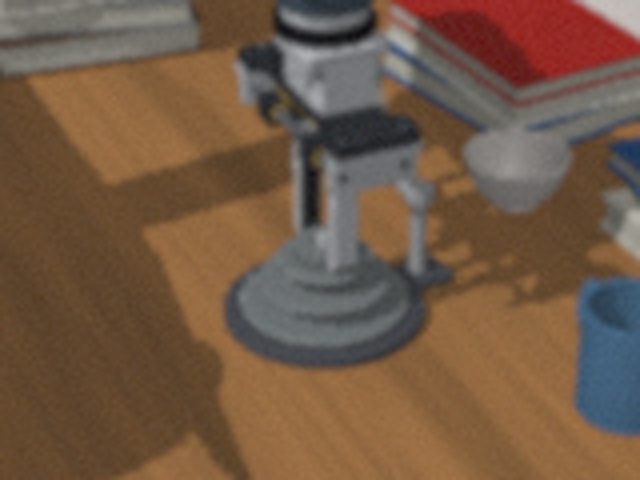

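```bash
python3 - <<'E'
from h import *
manip.release()
manip.move_straight([*POST,.18],O,speed=.2); rep()
f,K,R,t=cam("side"); c=proj(K,R,t,[*POST,.06])[0].astype(int)
cv2.imwrite("pics/g_side.png",cv2.resize(f[c[1]-60:c[1]+60,c[0]-80:c[0]+80,::-1],None,fx=4,fy=4,interpolation=cv2.INTER_CUBIC))
p,o=knob(1.55,.17); manip.move_pose(p,o); rep("above")
p,o=knob(1.55,.109); print(manip.move_straight(p,o,speed=.15,guard=10)); rep("at")
manip.clamp(); rep("clamp")
for q in np.linspace(1.55,0,9)[1:]:
    p,o=knob(q,.109); manip.move_straight(p,o,speed=.1); rep("%.2f"%q)
p,o=knob(-.03,.109); print(manip.move_straight(p,o,speed=.03,guard=10)); rep("shut")
f,K,R,t=cam("side"); c=proj(K,R,t,[*POST,.06])[0].astype(int)
cv2.imwrite("pics/h_side.png",cv2.resize(f[c[1]-60:c[1]+60,c[0]-80:c[0]+80,::-1],None,fx=4,fy=4,interpolation=cv2.INTER_CUBIC))
E
```

```text
t34.49 p [0.5218 0.0682 0.1789] F [-0.5 -0.7  0.3] gap 0.998
above t36.03 p [0.5931 0.1948 0.1695] F [-0.   0.4 -0.1] gap 0.999
False
at t36.59 p [0.5937 0.195  0.1094] F [0.3 0.3 0.1] gap 1.004
clamp t37.80 p [0.5934 0.1951 0.109 ] F [-0.  -0.4 -0.2] gap 0.143
1.36 t38.18 p [0.5705 0.1902 0.109 ] F [ 0.2 -0.8 -0.1] gap 0.145
1.16 t38.57 p [0.5495 0.1812 0.109 ] F [ 0.1 -1.3 -0.1] gap 0.148
0.97 t38.95 p [0.5305 0.1682 0.109 ] F [ 0.5 -1.6 -1.4] gap 0.141
0.78 t39.33 p [0.5142 0.1518 0.109 ] F [ 2.1 -1.3 -2.4] gap 0.140
0.58 t39.72 p [0.5016 0.1325 0.109 ] F [ 3.1 -1.8 -3.9] gap 0.138
0.39 t40.10 p [0.4928 0.1111 0.1091] F [ 4.1 -2.5 -5.2] gap 0.139
0.19 t40.48 p [0.4884 0.0885 0.1091] F [ 5.6 -1.1 -6.5] gap 0.141
0.00 t40.87 p [0.4883 0.0659 0.109 ] F [ 6.1  0.4 -5.1] gap 0.143
True
shut t41.08 p [0.4884 0.0658 0.1089] F [0.5 3.3 1.6] gap 0.145
```

View pics/g_side.png

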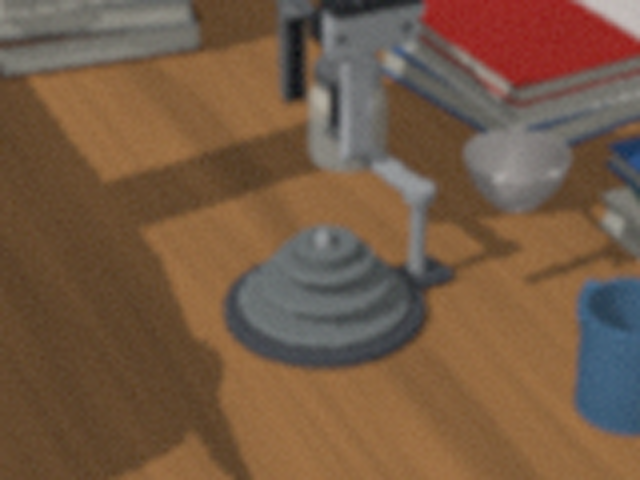

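View pics/h_side.png

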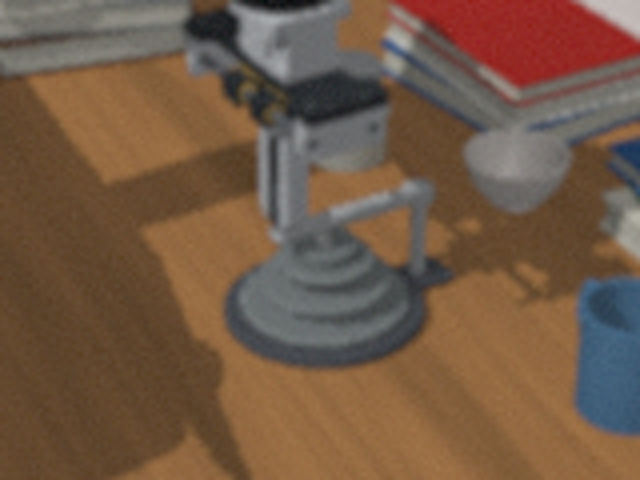

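```bash
python3 - <<'E'
from h import *
manip.release(); rep()
p,o=knob(0,.17); manip.move_straight(p,o,speed=.2)
manip.move_pose([.55,0,.33],down(np.pi/2)); manip.hold(.2); rep()
f,K,R,t=cam("wrist"); cv2.imwrite("pics/w9.png",cv2.resize(f[:,:,::-1],None,fx=1.25,fy=1.25))
d=np.load("w1.npz")["f"]
print("knob now",onplane(K,R,t,(468.5/1.25,159/1.25),.121))
crop=lambda f:cv2.resize(f[93:223,299:429,::-1],(390,390),interpolation=cv2.INTER_CUBIC)
cv2.imwrite("pics/w9c.png",np.hstack([crop(d),crop(f)]))
E
```

```text
t42.41 p [0.4875 0.0645 0.108 ] F [ 0.1  0.1 -0.5] gap 1.002
 t43.83 p [0.5489 0.0007 0.3277] F [ 0.9 -0.2  0.2] gap 1.001
knob now [0.48415241 0.06501655 0.121     ]
```

View pics/w9.png

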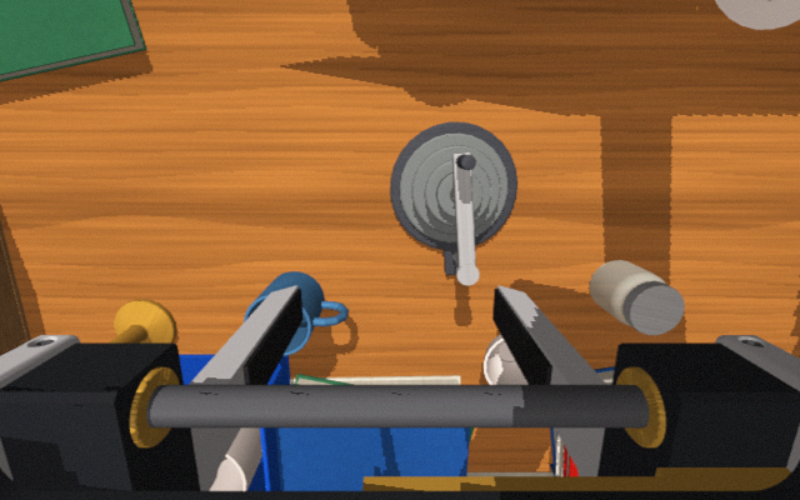

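View pics/w9c.png

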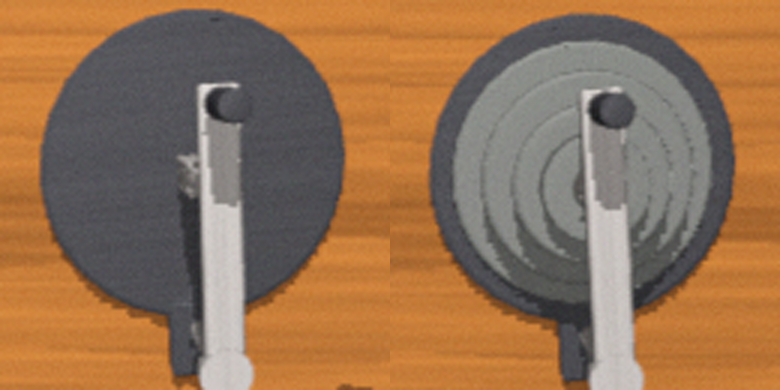

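The wrist view shows the three-step stack with the bar across it. The knob sits about 2.5 px further toward shut than it did at the start. I can't tell whether my 10 N guard tripped on the stop or on a start-up transient, so I'll push the knob once from the side to confirm.

```bash
python3 - <<'E'
from h import *
x=.4872
manip.move_pose([x,.106,.165],O); manip.clamp(); rep()
print(manip.move_straight([x,.106,.109],O,speed=.15,guard=10)); manip.hold(.2); rep("start")
print(manip.move_straight([x,.088,.109],O,speed=.05,guard=6)); rep("mid")
g=manip.move_straight([x,.066,.109],O,speed=.02,guard=6); print(g); rep("push"); manip.hold(.1); rep("push")
f,K,R,t=cam("side"); c=proj(K,R,t,[*POST,.06])[0].astype(int)
cv2.imwrite("pics/k_side.png",cv2.resize(f[c[1]-60:c[1]+60,c[0]-80:c[0]+80,::-1],None,fx=4,fy=4,interpolation=cv2.INTER_CUBIC))
E
```

```text
t46.13 p [0.4872 0.106  0.165 ] F [-0.5  0.4  0.4] gap 0.007
False
start t46.86 p [0.4881 0.106  0.1103] F [0.3 0.2 0.5] gap 0.006
False
mid t47.37 p [0.4872 0.0877 0.109 ] F [ 0.3 -0.4  0.3] gap 0.009
True
push t47.81 p [0.4871 0.0851 0.1088] F [0.6 1.6 2.5] gap 0.005
push t47.91 p [0.487  0.0851 0.1086] F [1.  2.8 1.7] gap 0.004
```

View pics/k_side.png

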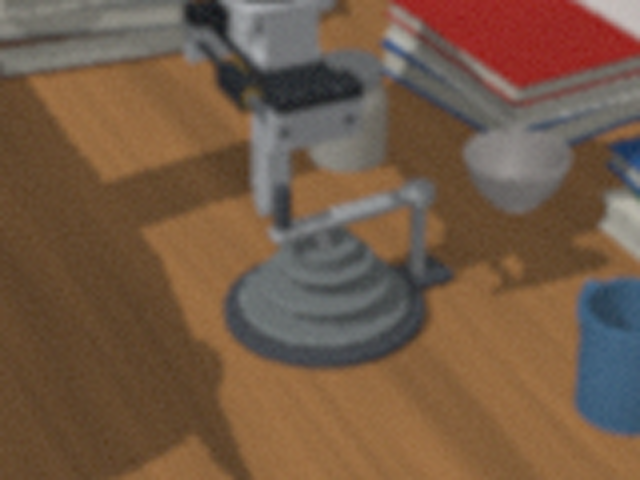

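```bash
python3 - <<'E'
from h import *
g=manip.move_straight([.4872,.076,.109],O,speed=.02,guard=14); print(g); rep("push"); manip.hold(.3); rep("push")
f,K,R,t=cam("wrist"); cv2.imwrite("pics/l.png",f[:,:,::-1])
manip.move_straight([.4872,.115,.109],O,speed=.15); manip.move_straight([.4872,.115,.17],O,speed=.2)
manip.release()
manip.move_pose([.55,0,.33],down(np.pi/2)); manip.hold(.3); rep()
f,K,R,t=cam("wrist"); 
d=np.load("w1.npz")["f"]
crop=lambda f:cv2.resize(f[93:223,299:429,::-1],(390,390),interpolation=cv2.INTER_CUBIC)
cv2.imwrite("pics/w10c.png",np.hstack([crop(d),crop(f)]))
E
```

```text
True
push t48.24 p [0.4869 0.0852 0.1086] F [0.3 3.8 2.5] gap 0.009
push t48.54 p [0.4869 0.0851 0.1086] F [1.1 2.9 2.5] gap 0.006
 t51.99 p [0.5495 0.0007 0.3289] F [-0.  -0.3 -0.8] gap 1.002
```

View pics/w10c.png

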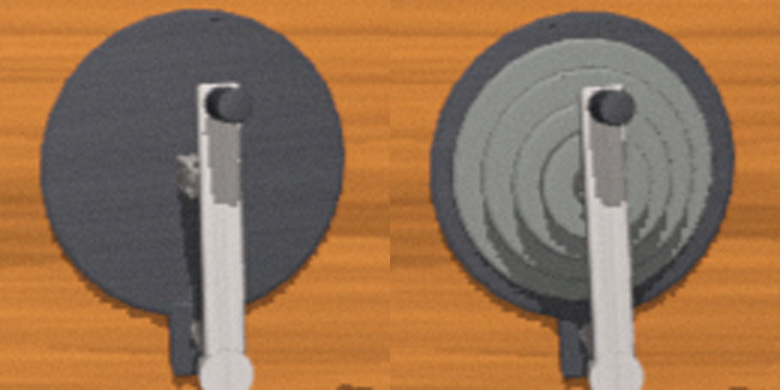

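```bash
python3 - <<'E'
from rig import manip
manip.close_job(); print(manip.read_state()["t"])
E
```

```text
the job is handed in; nothing more can be done
the job is handed in; nothing more can be done
```

The hand-weight set is ready and the job is handed in, at about 52 s of the 72 s allowed. I swung the keeper bar open to about 1.55 rad. The large, middle and small discs then went on the post hub up, each pushed home before the next. Last, I swung the bar shut.

- **Discs home:** each push ended in a firm stop at the expected seated height, to within about 0.5 mm for the middle and small discs. The large disc stopped about 1.2 mm lower than nominal, which I put down to grip slip or arm flex. The side views show the stack flat and stepped, with no gaps.
- **Keeper shut:** the first closing stop was unclear, because the guard may have tripped on a start-up force. I pushed the knob again from the side, and it held still as the guards tripped at 6 N and 14 N. The final picture shows the bar across the post, slightly further shut than at the start.
- **Oddity:** the gripper closed slightly narrower on the small disc (about 48 mm) than on the other two (about 49.5 mm). It seated normally.
- **Other donations:** everything visible in the wrist picture after shutting the keeper (mug, jar, candlestick and part of the bowl) looks where it was. The plate was out of view by then, but it was still in place in the earlier scene pictures.

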